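# Sow two avocado stones into each clay pot with the keyed dispenser

### The job

Sow two avocado stones into every clay pot that is there, pot by pot: stand it at the drop place, press the dispenser's left (feed) key, turn the wheel two clicks clockwise, then press the broad middle (stop) key again before you take the pot away. In the end every pot stands upright in the carrying tray with its own two stones in it, the stop key is down and all other stones are still in the wheel. Put any stone that misses into the pot it was meant for, never press the right-hand clean-out key, and leave the hand rake where it lies.

Things in the scene. Friction and masses are not known exactly. Their poses are not given: they have to be found in the camera images.
- dispenser: fixed plywood stand, 200 mm wide, 180 mm high, with an open paddle wheel (186 mm across, rim top at 213 mm) lying flat on it and a grey box 130 mm high with three keys joined to its left. Origin on the table under the wheel's axis; x away from the robot, y left, z up. Front edge at x = -100 mm; the key box spans x -70 to 30, y 107 to 253 mm.
- wheel (a joint): turn of the wheel, rad, 0 at the start, growing CLOCKWISE from above. Nine pockets, a sprung click every 40 degrees (0.698 rad; about 0.15 N m to leave one, then it draws itself into the next). Each click lets the stone of the next pocket fall through the front hole into the spout and roll out within 1 to 2 s; the pocket over the hole starts empty. The stop key locks the wheel.
- wheel_knob (a point): grip point of the wheel's knob, on the wheel's axis, 256 mm up. The knob is a black bar 70 mm long, 14 mm wide, 236 to 268 mm up; at wheel = 0 it lies along the dispenser's x and it turns with the wheel; the point's x axis runs along it. The click disc below it is 96 mm across, top at 232 mm.
- key_feed (a joint): left one of three interlocked keys: m pressed, 0 up to 0.016 fully down. The one pressed last stays down; pressing another fully down makes it pop up. A press takes about 5 N and snaps through half-way; press at 50 mm/s or less, to the bottom, with a force stop of about 15 N, then lift off. With the stop key up the spout comes forward and the wheel is free.
- key_stop (a joint): the middle, broader key, same motion; down at the start. While it is down the wheel is locked and the spout is drawn back. It goes fully down only when the wheel rests in a click.
- key_clean (a joint): the right-hand key, same motion, for cleaning out the machine: not to be pressed in this job.
- key_feed_top (a point): centre of the top face of the feed key (64 mm long in the dispenser's x, 28 mm wide), moves with the key: 156 mm above the table when up, 140 mm when down
- key_stop_top (a point): the same for the middle key (64 x 44 mm). The keys stand 52 mm apart along the dispenser's y.
- key_clean_top (a point): the same for the clean-out key (64 x 28 mm)
- drop_place (a point): point on the table where the centre of the pot belongs (within about 12 mm): on the mid line, 200 mm before the wheel's axis. With the stop key up the sheet steel spout (52 mm wide) lies over it, its edges 90 to 130 mm above the table, and the stones fall straight down from its end; with the stop key down the spout is drawn back 110 mm and the place is open from above.
- tray: the carrying tray, a low open wooden box 250 x 250 mm, 22 mm high, walls 8 mm, floor 8 mm thick; origin under its centre, x and y along its sides. Fixed.
- pot_a: round clay pot, 80 mm high, outer diameter 86 mm at the foot and 98 mm at the rim, wall 9 mm thick, inner floor 8 mm up, 0.25 to 0.42 kg, loose; origin: centre of its underside, z up. It is best carried by its wall, one finger inside and one outside. Two or three pots are there.
- pot_b: a pot like pot_a (may be absent)
- pot_c: a pot like pot_a (may be absent)
- stone1: avocado stone, a hard brown ball of 34 mm, 30 g; origin: its centre. Starts in the wheel, 197 mm up.
- stone2: the same, 2 clicks from the drop hole
- stone3: the same, 3 clicks from the drop hole
- stone4: the same, 4 clicks from the drop hole
- stone5: the same, 5 clicks from the drop hole
- stone6: the same, 6 clicks from the drop hole
- stone7: the same, 7 clicks from the drop hole
- rake: bystander: small hand rake lying between the robot and the tray, 270 mm long, 26 mm high (prongs 80 mm wide); origin on the table under its middle, x along it towards the prongs
Not all that is in view belongs to the job. What is shaped like the pot_c but white or yellow is not meant.

How it is judged:
On the way, in this order (a step that is already met when the one before it is completed fails the run):
1. the feed key is down, the other two are up (value of joint key_feed above 0.0125 m and value of joint each of key_stop, key_clean below 0.0035 m), for 0.2 s.
2. stones 1 and 2 have been let out (height (world z) of each of stone1, stone2 below 0.07 m), for 0.2 s.
3. the stop key is down again, the other two are up (value of joint each of key_feed, key_clean below 0.0035 m and value of joint key_stop above 0.0125 m), for 0.2 s.
4. the feed key is down, the other two are up (all of step 1), for 0.2 s.
5. stones 3 and 4 have been let out (height (world z) of each of stone3, stone4 below 0.07 m), for 0.2 s.
6. the stop key is down again, the other two are up (all of step 3), for 0.2 s.
At the end, for the whole second after the job is handed in: Stop key down (over 12.5 mm), the others up (under 3.5 mm). Every pot there is in the tray (within 90 mm of its centre along each side, underside below 20 mm, tilt under 0.15 rad), at rest, with just two stones: 1 and 2, 3 and 4 or 5 and 6. All other stones are in the wheel (all of step 6 and x of pot_a in the frame of tray between -0.09 and 0.09 m and y of pot_a in the frame of tray between -0.09 and 0.09 m and height (world z) of each of pot_a, pot_b, pot_c below 0.02 m and angle between each of pot_a, pot_b, pot_c's own z axis and vertical below 0.15 rad and linear speed of each of pot_a, pot_b, pot_c below 0.03 m/s and ((distance between each of stone1, stone2 and pot_a below 0.06 m and distance between stone3 and pot_a above 0.06 m) or (distance between each of stone3, stone4 and pot_a below 0.06 m and distance between each of stone5, stone2 and pot_a above 0.06 m) or (distance between each of stone5, stone6 and pot_a below 0.06 m and distance between each of stone7, stone4 and pot_a above 0.06 m)) and x of pot_b in the frame of tray between -0.09 and 0.09 m and y of pot_b in the frame of tray between -0.09 and 0.09 m and ((distance between each of stone1, stone2 and pot_b below 0.06 m and distance between stone3 and pot_b above 0.06 m) or (distance between each of stone3, stone4 and pot_b below 0.06 m and distance between each of stone5, stone2 and pot_b above 0.06 m) or (distance between each of stone5, stone6 and pot_b below 0.06 m and distance between each of stone7, stone4 and pot_b above 0.06 m)) and x of pot_c in the frame of tray between -0.09 and 0.09 m and y of pot_c in the frame of tray between -0.09 and 0.09 m and ((distance between each of stone1, stone2 and pot_c below 0.06 m and distance between stone3 and pot_c above 0.06 m) or (distance between each of stone3, stone4 and pot_c below 0.06 m and distance between each of stone5, stone2 and pot_c above 0.06 m) or (distance between each of stone5, stone6 and pot_c below 0.06 m and distance between each of stone7, stone4 and pot_c above 0.06 m)) and (height (world z) of stone5 above 0.16 m or distance between stone5 and pot_a below 0.06 m or distance between stone5 and pot_b below 0.06 m or distance between stone5 and pot_c below 0.06 m) and (height (world z) of stone6 above 0.16 m or distance between stone6 and pot_a below 0.06 m or distance between stone6 and pot_b below 0.06 m or distance between stone6 and pot_c below 0.06 m) and height (world z) of stone7 above 0.16 m); the robot touches nothing.
It fails at once if the rake is pushed more than 40 mm (distance of rake from where it was at the start of the episode above 0.04 m).
It fails at once if the clean-out key is pressed down (value of joint key_clean above 0.011 m).
Of pot_a, pot_b, pot_c only 2 to 3 are there at a start; the rules pass over those that are not, and their reading is None.
At some moment in a run one of pot_a, pot_b, pot_c may be knocked a few centimetres aside while the robot is not near it.
It also fails if it takes over 210 s, if anything falls off the work surface, if the arm or the gripper's body presses on something with over 40 N, if the wrist force passes 120 N, or if a joint passes its speed limit or range.

### The arm

A 6-joint arm with a two-finger parallel gripper is mounted at the origin on the work surface. World frame = base frame: x ahead of the robot, y to its left, z up, the work surface at z = 0. Lengths are in m, angles in rad, forces in N, time in s.
With the tool pointing down it reaches from about 0.35 to 0.775 m from the base axis. Payload 5.5 kg.
Tool frame: the origin (TCP) lies midway between the tips of the shut fingers; the grasp point (between the pads) lies env.grasp_offset behind it (env.grasp_offset is the distance from the TCP to the grasp point, in m); z points along the fingers, y is the line along which they close (so a half turn about z gives the same grasp; the last joint's range is limited). The gripper opens to 85 mm and grips with 20 to 120 N. Pads are 22 mm wide; open, the fingers measure 114 mm over their backs; the gripper's body (76 mm by 85 mm) begins 54 mm behind the grasp point. The pads swing forward as they close: fully open they stand 13 mm farther back than shut.
Start: joints at [-1.47, 0.313, 0.046, 1.304, 0, 1.431], TCP at [0.137, -0.558, 0.231] pointing down, gripper open.
Joint ranges: [-2.76, 2.76], [-0.86, 1.69], [-1.03, 1.26], [-2.2, 2.34], [-1.47, 1.5], [-3.14, 3.14]. Speed limits (rad/s): [2.57, 2.57, 3.14, 3.14, 3.14, 3.14].

### API

Orientations are given as a unit quaternion [w, x, y, z].
In Python, from workcell import monitor, viewer, order, env gives the robot as it stands.
- The arm moves only by the tool carry_out, never from a script. Its argument "plan" is a list that holds one entry, the list of rows, each a list of 7 numbers: the turn, a rotation vector about the world's x, y, z in rad, then the shift along the world's x, y, z in mm, then the finger opening in mm, from 0 to 85.4. A call has 1 to 20 rows; each row is the pose to reach, as a shift and turn from the pose commanded when the call began; what a row does not reach only later rows make up. A row lasts 1/10 s, in which the tool goes at most 50 mm and 8.59 degrees, less where a joint would pass 70% of its speed; a pose out of reach is approached as far as the arm can. A call with a gripper value outside its range is refused whole. The fingers move at their own pace and stop on an object; "squeeze" is the grip in N (left out, the last holds). Time passes only in rows, so rows that repeat a pose let the fingers close. It gives the time, the measured TCP pose, the force, the opening and the grip force at its end, in the units of the state.
- monitor.get_state(): the state, without advancing time (a new reading comes with each control period).
- viewer.read_camera(name): name is "scene" or "top" or "wrist"; returns the picture (384x512x3 uint8, red, green, blue); there is no depth.
- viewer.calibration(name): a dict with "K" (3x3 intrinsics, pixels), "eye" and "rotation" of the camera in the world. Camera axes: x right, y down, z forward; pixel columns grow to the right and rows downward; lengths in m; the calibration is good to about 2 mm. A picture is of the moment at which its call begins: read the wrist's pose just before it. calibration takes no time and is no camera call; for the wrist camera it gives the pose at the moment of the call.
- order.hand_in(): hands the job in; it is judged then, once.
The state is a dict: "clock": time; "joint_pos": joint angles; "qvel": joint speeds; "tau": joint torques, N m; "tcp_pos": TCP position; "orientation": TCP orientation; "wrist_force": force on the tool from outside, world axes, zero at the start; "ft_torque": the same for the moment, N m; "finger_gap": finger opening in m; "grip_force": force on a finger pad.
Only numpy, scipy, OpenCV 4.12 (cv2) and the standard library are available. Lean on these libraries where they do the work, as an engineer would, in place of code of your own. Each camera call takes 0.05 s, during which the arm holds its last target. There are 200 camera calls.

## Working session

There is one attempt and no reset: what is moved stays moved. The work goes in short steps, Python scripts to look and compute and a tool call to move; the robot and the scene stay as the last step left them, time stands still between calls to the robot, and variables do not carry over. Pictures are saved under pics/ and viewed, at most 14 in all, crops included, and the job is handed in when it is done.

Besides the shell and the picture viewer there is one more tool, called after "Request:" by a JSON object that holds its "op" and its "data", one argument or row to a line. carry_out: Moves the arm, as the interface text tells. Its arguments: {"type":"object","properties":{"plan":{"type":"array","items":{"type":"array","items":{"type":"array","items":{"type":"number"}}}},"squeeze":{"type":"number"}},"required":["plan"]}

```bash
mkdir -p pics; ls
cat > h.py <<'E'
import numpy as np, cv2
from workcell import monitor, viewer, order, env
def snap(n,f):
    c=viewer.calibration(n); im=np.asarray(viewer.read_camera(n)); cv2.imwrite('pics/'+f,im[:,:,::-1]); return im,c
def ray(c,u,v,z):
    K=np.array(c['K']);R=np.array(c['rotation']);e=np.array(c['eye'])
    d=R@np.linalg.solve(K,[u,v,1.]); return e+d*(z-e[2])/d[2]
def proj(c,p):
    K=np.array(c['K']);R=np.array(c['rotation']);e=np.array(c['eye'])
    q=K@(R.T@(np.array(p)-e)); return q[:2]/q[2]
E
python3 - <<'E'
from h import *
for n in('scene','top'):
    im,c=snap(n,n+'0.png'); print(n,{k:np.round(v,3).tolist() for k,v in c.items()})
a=cv2.imread('pics/scene0.png');b=cv2.imread('pics/top0.png')
print(monitor.get_state(),env.grasp_offset)
E
```

```text
pics
scene {'K': [[409.313, 0.0, 253.785], [0.0, 409.313, 191.202], [0.0, 0.0, 1.0]], 'eye': [1.13, -0.096, 1.099], 'rotation': [-0.228, 0.744, 0.598, -0.192]}
top {'K': [[482.281, 0.0, 245.741], [0.0, 482.281, 191.887], [0.0, 0.0, 1.0]], 'eye': [0.309, 0.046, 1.602], 'rotation': [0.042, -0.698, 0.712, -0.057]}
{'clock': 0.1, 'joint_pos': array([-1.46960195e+00,  3.13924908e-01,  4.50823409e-02,  1.30360067e+00,
       -4.17324846e-05,  1.43121540e+00]), 'qvel': array([ 0.0011462 , -0.00128132,  0.00529608,  0.00195002, -0.00036307,
        0.001786  ]), 'tau': array([ 3.07084425e-03, -4.81727636e+01,  2.99243027e+01,  1.28144937e-02,
       -6.92015942e-05,  6.18720264e-06]), 'tcp_pos': array([ 0.13705386, -0.55795163,  0.23049408]), 'orientation': array([-8.23704810e-04,  9.92761816e-01,  1.20097035e-01, -5.05854592e-06]), 'wrist_force': array([ 0.39239517, -0.09056519, -0.62464703]), 'ft_torque': array([-0.00404198, -0.01895178,  0.00337454]), 'grip_force': 0.0, 'finger_gap': 0.08522507135535012} 0.0187
```

```bash
sed -i "s/R=np.array(c\['rotation'\])/R=rot(c)/; s/^def snap/def rot(c):\n    from scipy.spatial.transform import Rotation as Q\n    w,x,y,z=c['rotation']; return Q.from_quat([x,y,z,w]).as_matrix()\ndef snap/" h.py; python3 -c "
import h,numpy as np
c=h.viewer.calibration('top');print(h.ray(c,256,192,0),h.ray(c,0,0,0),h.ray(c,512,384,0))"
```

```text
[ 0.5340148  -0.02638425  0.        ] [1.23213691 0.85775931 0.        ] [-0.10368175 -0.83400128  0.        ]
```

View pics/top0.png

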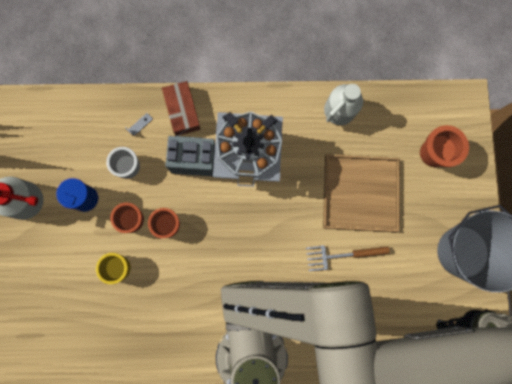

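View pics/scene0.png

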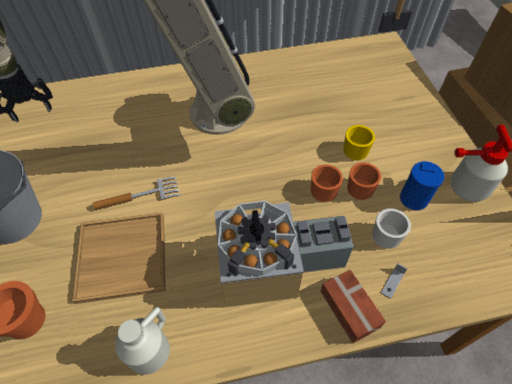

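Run:
```python
from h import *
im=cv2.imread('pics/top0.png'); c=viewer.calibration('top')
hsv=cv2.cvtColor(im,cv2.COLOR_BGR2HSV); H,S,V=cv2.split(hsv)
m=(((H<9)|(H>172))&(S>130)&(V>60)).astype('uint8')
n,l,st,ce=cv2.connectedComponentsWithStats(m)
for i in range(1,n):
    if st[i,4]>60: print('red',st[i],ce[i].round(1),ray(c,*ce[i],.08).round(3), hsv[l==i].mean(0).round())
print('base',proj(c,[0,0,0]))
for n,p,z in [('plate tl',(218,113),.18),('tr',(282,116),.18),('br',(281,181),.18),('axis',(250,142),.26),('boxl',(168,137),.13),('boxbl',(167,172),.13),('spray',(345,100),0.1),
 ('tray tl',(328,155),.022),('tr',(400,159),.022),('br',(400,232),.022),('bl',(325,228),.022)]:
    print(n,ray(c,*p,z).round(3))
cv2.imwrite('pics/z1.png',np.hstack([cv2.resize(im[90:195,155:295],None,fx=4,fy=4,interpolation=2)]))
```

```text
red [179  83  20  45 381] [188.6 104.9] [0.814 0.19  0.08 ] [  7. 151. 124.]
red [163  86  17  28 273] [170.9  99.3] [0.834 0.248 0.08 ] [  7. 151. 134.]
red [172 118  12  15 132] [177.6 124.4] [0.749 0.226 0.08 ] [  7. 151. 110.]
red [ 421  127   47   39 1256] [444.6 147.2] [ 0.659 -0.641  0.08 ] [  8. 170. 143.]
red [  0 183  37  23 359] [ 13.5 195.7] [0.525 0.743 0.08 ] [  7. 205. 116.]
red [111 204  32  28 541] [127.8 217.8] [0.448 0.383 0.08 ] [  8. 170. 107.]
red [149 209  30  28 545] [164.2 223.1] [0.429 0.269 0.08 ] [  8. 170. 108.]
base [251.79724748 357.279697  ]
plate tl [0.754 0.092 0.18 ]
tr [ 0.741 -0.103  0.18 ]
br [ 0.541 -0.094  0.18 ]
axis [ 0.642 -0.001  0.26 ]
boxl [0.694 0.25  0.13 ]
boxbl [0.583 0.253 0.13 ]
spray [ 0.816 -0.318  0.1  ]
tray tl [ 0.652 -0.27   0.022]
tr [ 0.634 -0.513  0.022]
br [ 0.389 -0.497  0.022]
bl [ 0.407 -0.249  0.022]
```

View pics/z1.png

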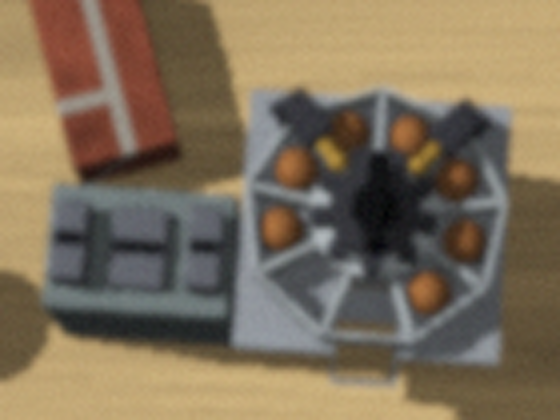

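Run:
```python
from h import *
c=viewer.calibration('top')
f=lambda u,v,z: ray(c,155+u/4-.4,90+v/4-.4,z)
P=[f(250,90,.18),f(512,97,.18),f(500,362,.18),f(233,347,.18)]
P=np.array(P)[:,:2];ce=P.mean(0);print(P.round(3),ce)
e=lambda a,b:np.arctan2(*(b-a)[::-1])
print('yaw',e(P[2],P[1]),e(P[3],P[0]),e(P[1],P[0])-np.pi/2,e(P[2],P[3])-np.pi/2)
print('knob',f(377,205,.268))
yaw=-.05;R=np.array([[np.cos(yaw),-np.sin(yaw)],[np.sin(yaw),np.cos(yaw)]])
for n,u,v,z in[('feed',70,242,.156),('stop',138,247,.14),('clean',205,251,.156)]: 
    q=f(u,v,z);print(n,q,R.T@(q[:2]-ce))
print('drop',ce+R@[-.2,0])
for n,p in(('feed',[-.02,.232]),('stop',[-.02,.18])):print(n,ce+R@p)
```

```text
[[ 0.757  0.094]
 [ 0.748 -0.105]
 [ 0.543 -0.09 ]
 [ 0.558  0.11 ]] [0.65168807 0.00217735]
yaw -0.075732384197916 -0.0767330396224205 -0.042408202060234546 -0.07461270218797988
knob [0.64335302 0.00243199 0.268     ]
feed [0.64616603 0.23411074 0.156     ] [-0.01710698  0.23136755]
stop [0.6450759  0.18379588 0.14      ] [-0.01568105  0.18106109]
clean [0.63743166 0.13117753 0.156     ] [-0.02068591  0.12812644]
drop [0.45193801 0.01217318]
feed [0.64330823 0.23488699]
stop [0.64070931 0.18295198]
```

Request:
{"op": "carry_out", "data": {
  "plan": [
    [[0, 0, 0.5, 160, 200, 100, 85], [0, 0, 0.9, 260, 330, 120, 85], [0, 0, 1.3, 360, 450, 120, 85], [0, 0, 1.3, 360, 450, 120, 85], [0, 0, 1.3, 360, 450, 120, 85], [0, 0, 1.3, 360, 450, 120, 85], [0, 0, 1.3, 360, 450, 120, 85], [0, 0, 1.3, 360, 450, 120, 85], [0, 0, 1.3, 360, 450, 120, 85], [0, 0, 1.3, 360, 450, 120, 85], [0, 0, 1.3, 290, 650, 120, 85], [0, 0, 1.3, 290, 650, 120, 85], [0, 0, 1.3, 290, 650, 120, 85], [0, 0, 1.3, 290, 650, 120, 85], [0, 0, 1.3, 290, 650, 120, 85], [0, 0, 1.3, 290, 650, 120, 85], [0, 0, 1.3, 290, 650, 120, 85], [0, 0, 1.3, 290, 650, 120, 85]]
  ]
}}

```text
clock: 1.9
tcp_pos: [0.4269, 0.0917, 0.351]
orientation: [0.0, 0.717, 0.697, -0.0]
wrist_force: [0.7, -0.4, 0.1]
finger_gap: 0.0852
grip_force: 0.0
```

Run:
```python
from h import *
s=monitor.get_state();print(s['clock'],s['tcp_pos'],s['orientation'],s['joint_pos'].round(2))
w,c=snap('wrist','w1.png');t,_=snap('top','t1.png')
print(c)
cv2.imwrite('pics/wt.png',cv2.resize(np.vstack([w,t]),(450,600))[:,:,::-1] if 0 else cv2.resize(np.hstack([w,t]),(800,300))[:,:,::-1])
```

```text
1.9 [0.42691965 0.0917204  0.35103796] [ 2.76803771e-06  7.17112996e-01  6.96956851e-01 -3.14686669e-04] [ 0.03  0.04 -0.    1.53 -0.    1.63]
{'K': array([[334.14698247,   0.        , 251.07001713],
       [  0.        , 334.14698247, 189.08194003],
       [  0.        ,   0.        ,   1.        ]]), 'eye': array([0.42848237, 0.17538964, 0.49269917]), 'rotation': array([ 0.16484911,  0.98620929, -0.01441273, -0.0028778 ])}
```

View pics/wt.png

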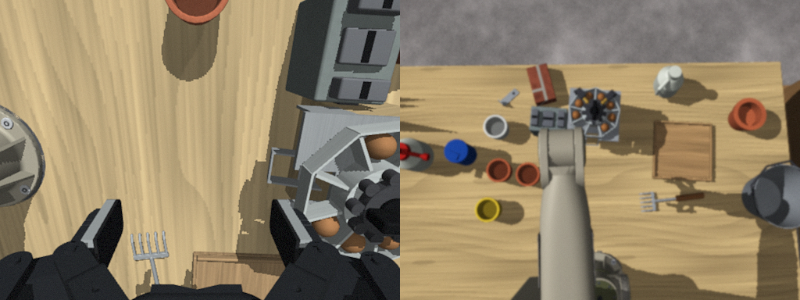

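Request:
{"op": "carry_out", "data": {
  "plan": [
    [[0, 0, 0.03, -42, 177, -100, 50], [0, 0, 0.03, -42, 177, -100, 50], [0, 0, 0.03, -42, 177, -100, 50], [0, 0, 0.03, -42, 177, -100, 50], [0, 0, 0.03, -42, 177, -100, 50], [0, 0, 0.03, -42, 177, -100, 50], [0, 0, 0.03, -42, 177, -100, 50]]
  ]
}}

```text
clock: 2.7
tcp_pos: [0.386, 0.2674, 0.2518]
orientation: [0.0, 0.708, 0.707, 0.0]
wrist_force: [0.8, -0.5, 0.5]
finger_gap: 0.0506
grip_force: 0.0
```

Run:
```python
from h import *
s=monitor.get_state();print(s['clock'],s['tcp_pos'],s['orientation'])
w,c=snap('wrist','w2.png')
print(proj(c,[.429,.269,.08]),proj(c,[.448,.383,.08]),proj(c,s['tcp_pos']-[0,0,.17]))
```

```text
2.7 [0.38595949 0.26741201 0.25177433] [3.46762918e-04 7.07711509e-01 7.06501446e-01 7.57192186e-05]
[296.63206041 163.87096977] [324.39294105  34.59513353] [252.12613777 166.050892  ]
```

View pics/w2.png

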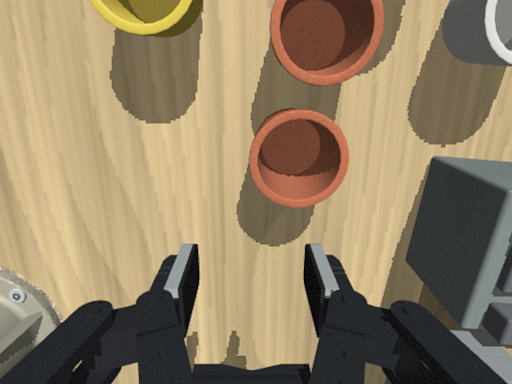

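Request:
{"op": "carry_out", "data": {
  "plan": [
    [[0, 0, 0, 2, 8, -60, 45], [0, 0, 0, 2, 8, -110, 45], [0, 0, 0, 2, 8, -150, 45], [0, 0, 0, 2, 8, -180, 45], [0, 0, 0, 2, 8, -203, 45], [0, 0, 0, 2, 8, -203, 45], [0, 0, 0, 2, 8, -203, 0], [0, 0, 0, 2, 8, -203, 0], [0, 0, 0, 2, 8, -203, 0], [0, 0, 0, 2, 8, -203, 0], [0, 0, 0, 2, 8, -203, 0], [0, 0, 0, 2, 8, -203, 0], [0, 0, 0, 2, 8, -203, 0]]
  ],
  "squeeze": 70
}}

```text
clock: 4.05
tcp_pos: [0.391, 0.2759, 0.0517]
orientation: [0.004, 0.708, 0.706, 0.003]
wrist_force: [1.1, -6.7, 9.8]
finger_gap: 0.0105
grip_force: 70.4
```

Request:
{"op": "carry_out", "data": {
  "plan": [
    [[0, 0, 0, 2, 0, 25, 0], [0, 0, 0, 2, 0, 60, 0], [0, 0, 0, 2, 0, 100, 0], [0, 0, 0, 4, -20, 110, 0], [0, 0, 0, 6, -55, 110, 0], [0, 0, 0, 8, -95, 110, 0], [0, 0, 0, 10, -135, 110, 0], [0, 0, 0, 12, -175, 110, 0], [0, 0, 0, 14, -215, 110, 0], [0, 0, 0, 16, -245, 110, 0], [0, 0, 0, 17, -262, 110, 0], [0, 0, 0, 17, -262, 110, 0], [0, 0, 0, 17, -262, 110, 0]]
  ]
}}

```text
clock: 5.35
tcp_pos: [0.4043, 0.0145, 0.1591]
orientation: [0.0, 0.708, 0.707, 0.001]
wrist_force: [0.2, 0.5, -3.0]
finger_gap: 0.0093
grip_force: 69.9
```

Run:
```python
from h import *
s=monitor.get_state();print(s['clock'],s['tcp_pos'],s['orientation'],s['finger_gap'])
w,c=snap('wrist','w3.png')
print(c['eye'],c['rotation'])
```

```text
5.35 [0.40425089 0.01445644 0.15910641] [3.60567850e-04 7.07554887e-01 7.06658086e-01 5.49007456e-04] 0.009334934901502836
[0.40328314 0.09805885 0.30084259] [ 1.64505895e-01  9.86375438e-01 -1.12091256e-03  2.22218663e-04]
```

View pics/w3.png

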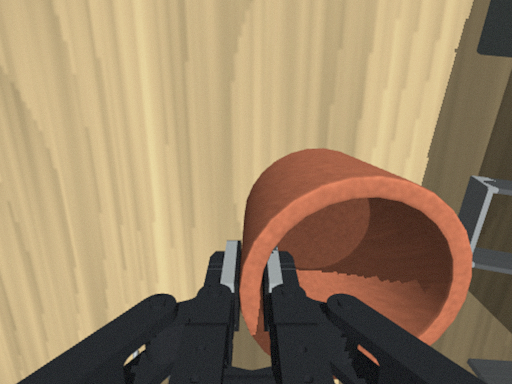

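Run:
```python
from h import *
c=viewer.calibration('wrist')
for z in(.09,.11,.13):
  print(z,ray(c,472,178,z).round(3),ray(c,470,265,z).round(3),ray(c,484,180,z).round(3),ray(c,472,248,z).round(3))
c=viewer.calibration('top')
f=lambda u,v,z: ray(c,155+u/4-.4,90+v/4-.4,z)
for z in(.09,.11):print(f(332,382,z),f(396,382,z))
```

```text
0.09 [0.549 0.034 0.09 ] [ 0.561 -0.032  0.09 ] [0.557 0.032 0.09 ] [ 0.56  -0.018  0.09 ]
0.11 [0.535 0.04  0.11 ] [ 0.546 -0.02   0.11 ] [0.542 0.039 0.11 ] [ 0.545 -0.007  0.11 ]
0.13 [0.521 0.046 0.13 ] [ 0.531 -0.007  0.13 ] [0.528 0.045 0.13 ] [0.53  0.004 0.13 ]
[0.54457224 0.03553698 0.09      ] [ 0.54365749 -0.01524493  0.09      ]
[0.54146278 0.03567185 0.11      ] [ 0.54056013 -0.01443846  0.11      ]
```

Request:
{"op": "carry_out", "data": {
  "plan": [
    [[0, 0, 0, -2, 2, -40, 0], [0, 0, 0, -2, 2, -75, 0], [0, 0, 0, -2, 2, -95, 0], [0, 0, 0, -2, 2, -104, 0], [0, 0, 0, -2, 2, -108, 0], [0, 0, 0, -2, 2, -108, 0], [0, 0, 0, -2, 2, -108, 45], [0, 0, 0, -2, 2, -108, 45], [0, 0, 0, -2, 2, -108, 45], [0, 0, 0, -2, 2, -70, 45], [0, 0, 0, -2, 2, -20, 45], [0, 0, 0, -2, 2, 30, 45], [0, 0, 0, -2, 2, 80, 45], [0, 0, 0, -2, 2, 110, 45], [0, 0, 0, -2, 2, 110, 45]]
  ]
}}

```text
clock: 6.9
tcp_pos: [0.4051, 0.0164, 0.2732]
orientation: [0.004, 0.707, 0.707, 0.003]
wrist_force: [0.6, -0.2, 0.2]
finger_gap: 0.0453
grip_force: 0.0
```

Run:
```python
from h import *
s=monitor.get_state();print(s['clock'],s['tcp_pos'],s['finger_gap'])
w,c=snap('wrist','w4.png')
hsv=cv2.cvtColor(w,cv2.COLOR_RGB2HSV);m=((hsv[:,:,0]<9)&(hsv[:,:,1]>120)).astype('uint8')
n,l,st,ce=cv2.connectedComponentsWithStats(m)
for i in range(1,n):
    if st[i,4]>500: print(st[i],ce[i])
for p in([.446,.017,.08],[.493,.017,.08],[.397,.017,.08],[.446,.066,.08],[.645,.003,.268]):print(proj(c,p))
```

```text
6.9 [0.40510054 0.01635424 0.27317026] 0.045334399382582435
[ 237  109   92   93 3745] [282.06168224 155.73805073]
[290.13260902 159.29825769]
[335.69673485 159.18179929]
[242.51869644 159.41995519]
[292.01616038 110.65109224]
[717.84446433 272.83924319]
```

View pics/w4.png

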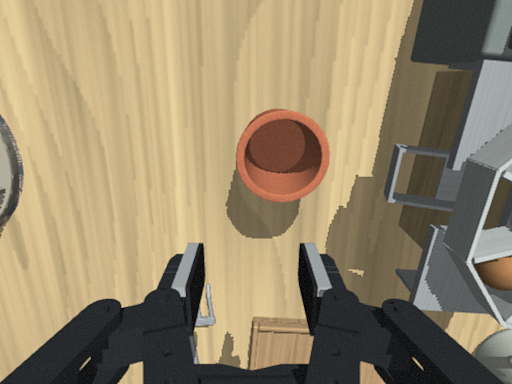

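Run:
```python
from h import *
c=viewer.calibration('wrist')
print('pot',ray(c,283,155,.08))
for z in(.09,.11,.13):
  a,b=ray(c,403,147,z),ray(c,387,203,z)
  print(z,a.round(4),b.round(4),((a+b)/2).round(4),ray(c,388,147,z),ray(c,388,201,z))
```

```text
pot [0.43638616 0.0224195  0.08      ]
0.09 [0.5528 0.0326 0.09  ] [ 0.5448 -0.0263  0.09  ] [0.5488 0.0031 0.09  ] [0.53803427 0.03259783 0.09      ] [ 0.54558201 -0.02406744  0.09      ]
0.11 [0.5434 0.0368 0.11  ] [ 0.536  -0.0184  0.11  ] [0.5397 0.0092 0.11  ] [0.5296069 0.0367963 0.11     ] [ 0.5366862  -0.01635215  0.11      ]
0.13 [0.5341 0.041  0.13  ] [ 0.5271 -0.0106  0.13  ] [0.5306 0.0152 0.13  ] [0.52117953 0.04099477 0.13      ] [ 0.52779039 -0.00863686  0.13      ]
```

Run:
```python
import cv2
im=cv2.imread('pics/w4.png');cv2.imwrite('pics/z4.png',cv2.resize(im[90:300,372:512],None,fx=4,fy=2.8,interpolation=cv2.INTER_CUBIC) if 0 else cv2.resize(im[100:300,372:512],None,fx=3,fy=3))
```

```text
(no output)
```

View pics/z4.png

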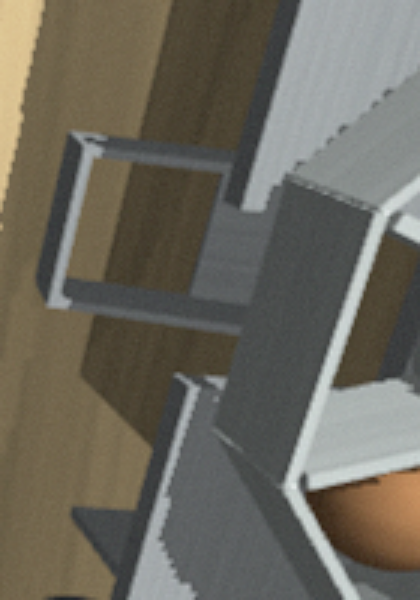

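Run:
```python
from h import *
c=viewer.calibration('wrist')
for u,v in((470.3,100),(450,168),(433.7,225)):print(ray(c,u,v,.18).round(4))
for z in(.11,.13):
  a,b=ray(c,372+78/3,100+134/3,z),ray(c,372+50/3,100+304/3,z);print(z,a.round(4),b.round(4),np.linalg.norm(a-b).round(4),((a+b)/2).round(4))
```

```text
[0.5515 0.0836 0.18  ]
[0.547  0.0361 0.18  ]
[ 0.5432 -0.0091  0.18  ]
0.11 [0.5385 0.039  0.11  ] [ 0.5374 -0.0167  0.11  ] 0.0557 [0.5379 0.0111 0.11  ]
0.13 [0.5295 0.043  0.13  ] [ 0.5284 -0.009   0.13  ] 0.052 [0.529 0.017 0.13 ]
```

Run:
```python
from h import *
for k in range(2):
  s=monitor.get_state();w,c=snap('wrist','w5.png')
hsv=cv2.cvtColor(w,cv2.COLOR_RGB2HSV);m=((hsv[:,:,0]<9)&(hsv[:,:,1]>120)).astype('uint8')
n,l,st,ce=cv2.connectedComponentsWithStats(m)
print(s['tcp_pos'],s['orientation'],[st[i] for i in range(1,n) if st[i,4]>500],ray(c,283,155,.08),c['rotation'])
t,ct=snap('top','t5.png')
hsv=cv2.cvtColor(t,cv2.COLOR_RGB2HSV);m=((hsv[:,:,0]<10)&(hsv[:,:,1]>130)).astype('uint8')
n,l,st,ce=cv2.connectedComponentsWithStats(m)
for i in range(1,n):
    if st[i,4]>60: print(st[i],ray(ct,st[i,0]+st[i,2]/2,st[i,1]+st[i,3]/2,.08))
```

```text
[0.40288295 0.01663765 0.26881733] [8.49340051e-04 7.06972643e-01 7.07240059e-01 6.77853456e-04] [array([ 240,  110,   94,   94, 3796], dtype=int32)] [0.43442542 0.02309968 0.08      ] [ 1.64766078e-01  9.86332269e-01 -4.02657100e-04  7.95732600e-04]
[179  83  20  48 418] [0.80669642 0.18907366 0.08      ]
[163  86  16  28 285] [0.83122438 0.24760457 0.08      ]
[171 118  13  15 139] [0.74512206 0.22656463 0.08      ]
[ 421  126   48   41 1481] [ 0.66125224 -0.64277335  0.08      ]
[  0 183  38  23 364] [0.52854017 0.72555859 0.08      ]
[111 203  32  29 716] [0.44918205 0.38555636 0.08      ]
```

Request:
{"op": "carry_out", "data": {
  "plan": [
    [[0, 0, 0, -4, 4, -50, 40], [0, 0, 0, -4, 4, -100, 40], [0, 0, 0, -4, 4, -150, 40], [0, 0, 0, -4, 4, -190, 40], [0, 0, 0, -4, 4, -216, 40], [0, 0, 0, -4, 4, -216, 40], [0, 0, 0, -4, 4, -216, 0], [0, 0, 0, -4, 4, -216, 0], [0, 0, 0, -4, 4, -216, 0], [0, 0, 0, -4, 4, -216, 0], [0, 0, 0, -4, 4, -216, 0], [0, 0, 0, -4, 4, -210, 0], [0, 0, 0, 0, 3, -208, 0], [0, 0, 0, 4, 2, -208, 0], [0, 0, 0, 5, 2, -212, 0], [0, 0, 0, 5, 2, -216, 0], [0, 0, 0, 5, 2, -217, 0], [0, 0, 0, 5, 2, -217, 0]]
  ],
  "squeeze": 40
}}

```text
clock: 8.9
tcp_pos: [0.4052, 0.0179, 0.053]
orientation: [-0.0, 0.707, 0.707, -0.002]
wrist_force: [-16.2, -3.3, 32.4]
finger_gap: 0.0099
grip_force: 64.6
```

Request:
{"op": "carry_out", "data": {
  "plan": [
    [[0, 0, 0, 0, 0, 0, 30], [0, 0, 0, 0, 0, 0, 30], [0, 0, 0, 0, 0, 0, 30], [0, 0, 0, 0, 0, 40, 30], [0, 0, 0, -9, -2, 90, 45], [0, 0, 0, -9, -2, 140, 45], [0, 0, 0, -9, -2, 190, 45], [0, 0, 0, -9, -2, 220, 45], [0, 0, 0, -9, -2, 220, 45], [0, 0, 0, -9, -2, 220, 45], [0, 0, 0, -9, -2, 220, 45]]
  ]
}}

```text
clock: 10.0
tcp_pos: [0.3974, 0.0167, 0.2698]
orientation: [-0.001, 0.707, 0.707, -0.001]
wrist_force: [-0.9, 0.3, -0.8]
finger_gap: 0.0451
grip_force: 0.0
```

```bash
cat >> h.py <<'E'
def pots(n,f,z=.08,minA=60):
    w,c=snap(n,f); hsv=cv2.cvtColor(w,cv2.COLOR_RGB2HSV);m=((hsv[:,:,0]<10)&(hsv[:,:,1]>120)).astype('uint8')
    k,l,st,ce=cv2.connectedComponentsWithStats(m)
    for i in range(1,k):
        if st[i,4]>minA: print(n,st[i],ray(c,st[i,0]+st[i,2]/2,st[i,1]+st[i,3]/2,z).round(4))
E
python3 - <<'E'
from h import *
s=monitor.get_state();print(s['tcp_pos'],s['orientation'])
pots('wrist','w6.png',minA=500)
E
```

```text
[0.3974219  0.01668948 0.26976456] [-0.00105644  0.70708128  0.70713109 -0.00074943]
wrist [ 254  110   94   94 6477] [0.4465 0.021  0.08  ]
```

Request:
{"op": "carry_out", "data": {
  "plan": [
    [[0, 0, 0, 247, 218, 0, 0], [0, 0, 0, 247, 218, 0, 0], [0, 0, 0, 247, 218, 0, 0], [0, 0, 0, 247, 218, 0, 0], [0, 0, 0, 247, 218, 0, 0], [0, 0, 0, 247, 218, 0, 0], [0, 0, 0, 247, 218, -30, 0], [0, 0, 0, 247, 218, -50, 0], [0, 0, 0, 247, 218, -50, 0], [0, 0, 0, 247, 218, -50, 0], [0, 0, 0, 247, 218, -50, 0]]
  ]
}}

```text
clock: 11.15
tcp_pos: [0.6451, 0.2342, 0.2227]
orientation: [0.0, 0.707, 0.707, 0.001]
wrist_force: [0.0, -0.1, 0.2]
finger_gap: -0.0001
grip_force: 0.0
```

Run:
```python
from h import *
s=monitor.get_state();print(s['tcp_pos'],s['orientation'],s['wrist_force'])
w,c=snap('wrist','w7.png')
print(proj(c,s['tcp_pos']),proj(c,[.645,.235,.156]),proj(c,[.641,.184,.14]))
```

```text
[0.64514514 0.2341621  0.22265424] [3.87771205e-04 7.07285077e-01 7.06928116e-01 5.55284083e-04] [ 0.0005535  -0.1143459   0.23657148]
[253.21555599 257.64028859] [252.31237752 204.96402694] [247.00820646 259.27253376]
```

View pics/w7.png

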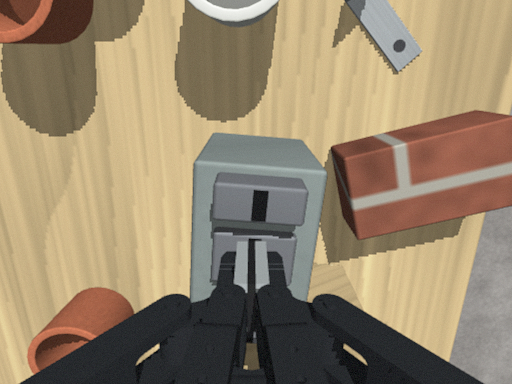

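Request:
{"op": "carry_out", "data": {
  "plan": [
    [[0, 0, 0, 3, 5, -30, 0], [0, 0, 0, 3, 5, -58, 0], [0, 0, 0, 3, 5, -62, 0], [0, 0, 0, 3, 5, -66, 0], [0, 0, 0, 3, 5, -70, 0], [0, 0, 0, 3, 5, -74, 0], [0, 0, 0, 3, 5, -78, 0], [0, 0, 0, 3, 5, -81, 0], [0, 0, 0, 3, 5, -83, 0], [0, 0, 0, 3, 5, -83, 0]]
  ]
}}

```text
clock: 12.2
tcp_pos: [0.6487, 0.2397, 0.14]
orientation: [0.001, 0.707, 0.707, 0.001]
wrist_force: [-2.8, -1.2, 7.5]
finger_gap: -0.0003
grip_force: 4.1
```

Request:
{"op": "carry_out", "data": {
  "plan": [
    [[0, 0, 0, 0, 0, -2, 0], [0, 0, 0, 0, 0, -3, 0], [0, 0, 0, 0, 0, -3, 0], [0, 0, 0, 0, 0, 10, 0], [0, 0, 0, 0, 0, 60, 0], [0, 0, 0, 0, 0, 110, 0], [0, 0, 0, 0, 0, 160, 0], [0, 0, 0, 0, -20, 190, 0], [0, 0, 0, 0, -60, 190, 60], [0, 0, 0, 0, -60, 190, 60], [0, 0, 0, 0, -60, 190, 60], [0, 0, 0, 0, -60, 190, 60]]
  ]
}}

```text
clock: 13.4
tcp_pos: [0.648, 0.1801, 0.3275]
orientation: [-0.001, 0.707, 0.707, -0.0]
wrist_force: [-0.0, -0.3, 0.3]
finger_gap: 0.0583
grip_force: 0.0
```

Run:
```python
from h import *
s=monitor.get_state();print(s['tcp_pos'],s['orientation'])
w,c=snap('wrist','w8.png');t,ct=snap('top','t8.png');sc,cs=snap('scene','s8.png')
print(proj(c,[.645,.003,.268]))
cv2.imwrite('pics/z8.png',np.hstack([cv2.resize(w,(400,300)),cv2.resize(sc[130:310,170:410],(400,300))])[:,:,::-1])
```

```text
[0.64800478 0.18005497 0.32749407] [-5.04384810e-04  7.07017362e-01  7.07195926e-01 -3.41182740e-04]
[248.9455441  409.33477193]
```

View pics/z8.png

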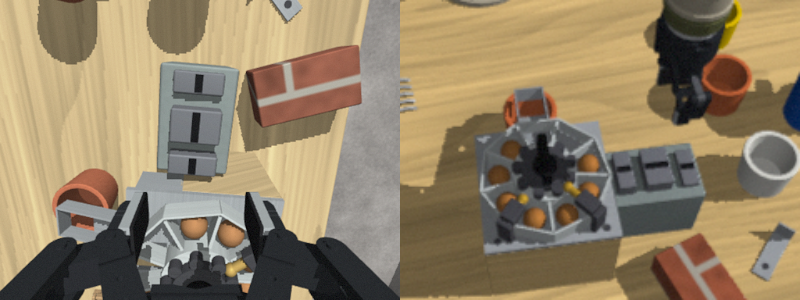

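Run:
```python
from h import *
w=cv2.imread('pics/w8.png');s=cv2.imread('pics/s8.png');t=cv2.imread('pics/t8.png');t0=cv2.imread('pics/top0.png')
r=lambda a:cv2.resize(a,(400,300),interpolation=cv2.INTER_CUBIC)
cv2.imwrite('pics/z9.png',np.vstack([np.hstack([r(w[80:230,190:390]),r(s[195:255,217:297])]),np.hstack([r(t[112:172,210:290]),r(t0[112:172,210:290])])]))
```

View pics/z9.png

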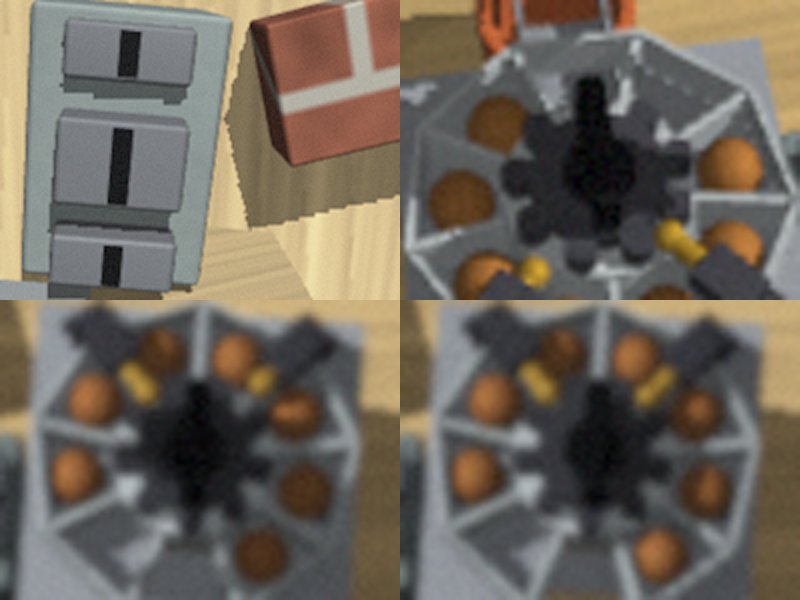

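Run:
```python
from h import *
cs=viewer.calibration('scene');c=viewer.calibration('wrist');ct=viewer.calibration('top')
print(ray(cs,257,228,.25),ray(cs,257,226,.268),ray(cs,255.5,213,.268))
print('top',ray(ct,249.4,142,.268), ray(ct,249.4,140,.25))
F,S,C=[ray(c,*p)[:2] for p in((255,106,.14),(250.5,160.5,.156),(247.5,212,.156))]
print(F,S,C)
d=(F-C);yaw=np.arctan2(-d[0],d[1]);print('yaw',yaw)
for y in(-.0755,yaw):
  R=np.array([[np.cos(y),-np.sin(y)],[np.sin(y),np.cos(y)]]);print(y,(F+S+C)/3-R@[-.02,.18])
```

```text
[0.65941117 0.00132035 0.25      ] [6.64170428e-01 3.95771807e-04 2.68000000e-01] [0.62870828 0.00456403 0.268     ]
top [0.63998445 0.00094549 0.268     ] [6.50338192e-01 2.09979730e-04 2.50000000e-01]
[0.65028914 0.23539454] [0.64600995 0.18566766] [0.64295224 0.13196729]
yaw -0.07081919119816543
-0.0755 [0.65278304 0.00334737]
-0.07081919119816543 [0.65363018 0.00337916]
```

Request:
{"op": "carry_out", "data": {
  "plan": [
    [[0, 0, 0.15, 2, -20, 5, 60], [0, 0, 0.3, 2, -60, 5, 60], [0, 0, 0.45, 2, -100, 5, 60], [0, 0, 0.6, 2, -140, 5, 60], [0, 0, 0.75, 2, -178, 5, 60], [0, 0, 0.9, 2, -178, 5, 60], [0, 0, 1.05, 2, -178, 5, 60], [0, 0, 1.2, 2, -178, 5, 60], [0, 0, 1.35, 2, -178, 5, 60], [0, 0, 1.5, 2, -178, 5, 60], [0, 0, 1.5, 2, -178, 5, 60], [0, 0, 1.5, 2, -178, 5, 60], [0, 0, 1.5, 2, -178, 5, 60]]
  ]
}}

```text
clock: 14.85
tcp_pos: [0.6501, 0.002, 0.3332]
orientation: [-0.0, 0.036, 0.999, 0.0]
wrist_force: [-0.1, -0.5, 0.2]
finger_gap: 0.06
grip_force: 0.0
```

Run:
```python
from h import *
s=monitor.get_state();print(s['tcp_pos'],s['orientation'],s['joint_pos'].round(2))
w,c=snap('wrist','w10.png')
print(proj(c,[.65,.002,.268]),proj(c,[.615,.0045,.268]),proj(c,[.685,-.0005,.268]))
```

```text
[0.65013294 0.00195325 0.33317671] [-1.06243050e-04  3.63260825e-02  9.99339982e-01  6.60549681e-05] [-0.12  0.48  0.54  1.63  0.   -0.05]
[251.57180716 208.33806066] [251.46960297 156.98737234] [251.66409338 254.70564178]
```

View pics/w10.png

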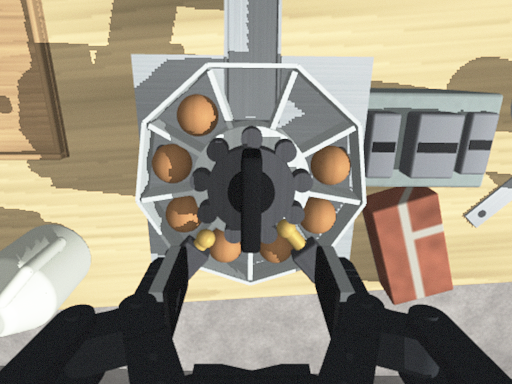

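Request:
{"op": "carry_out", "data": {
  "plan": [
    [[0, 0, 0, -3, 0, -40, 50], [0, 0, 0, -3, 0, -75, 50], [0, 0, 0, -3, 0, -92, 50], [0, 0, 0, -3, 0, -92, 50], [0, 0, 0, -3, 0, -92, 0], [0, 0, 0, -3, 0, -92, 0], [0, 0, 0, -3, 0, -92, 0], [0, 0, 0, -3, 0, -92, 0], [0, 0, 0, -3, 0, -92, 0], [0, 0, 0, -3, 0, -92, 0]]
  ],
  "squeeze": 40
}}

```text
clock: 15.9
tcp_pos: [0.6481, 0.0018, 0.2434]
orientation: [0.002, 0.035, 0.999, 0.0]
wrist_force: [1.1, 1.9, 6.1]
finger_gap: 0.0133
grip_force: 40.7
```

Turn one click clockwise (−0.70 rad) and wait.

Request:
{"op": "carry_out", "data": {
  "plan": [
    [[0, 0, -0.1, 0, 0, 0, 0], [0, 0, -0.2, 0, 0, 0, 0], [0, 0, -0.3, 0, 0, 0, 0], [0, 0, -0.4, 0, 0, 0, 0], [0, 0, -0.5, 0, 0, 0, 0], [0, 0, -0.6, 0, 0, 0, 0], [0, 0, -0.7, 0, 0, 0, 0], [0, 0, -0.7, 0, 0, 0, 0], [0, 0, -0.7, 0, 0, 0, 0], [0, 0, -0.7, 0, 0, 0, 0], [0, 0, -0.7, 0, 0, 0, 0], [0, 0, -0.7, 0, 0, 0, 0], [0, 0, -0.7, 0, 0, 0, 0], [0, 0, -0.7, 0, 0, 0, 0], [0, 0, -0.7, 0, 0, 0, 0], [0, 0, -0.7, 0, 0, 0, 0], [0, 0, -0.7, 0, 0, 0, 0], [0, 0, -0.7, 0, 0, 0, 0], [0, 0, -0.7, 0, 0, 0, 0], [0, 0, -0.7, 0, 0, 0, 0]]
  ]
}}

```text
clock: 17.9
tcp_pos: [0.649, 0.0037, 0.2434]
orientation: [0.002, 0.375, 0.927, 0.003]
wrist_force: [4.4, 8.6, 4.7]
finger_gap: 0.013
grip_force: 40.7
```

Request:
{"op": "carry_out", "data": {
  "plan": [
    [[0, 0, -0.1, 0, 0, 0, 0], [0, 0, -0.2, 0, 0, 0, 0], [0, 0, -0.3, 0, 0, 0, 0], [0, 0, -0.4, 0, 0, 0, 0], [0, 0, -0.5, 0, 0, 0, 0], [0, 0, -0.6, 0, 0, 0, 0], [0, 0, -0.7, 0, 0, 0, 0], [0, 0, -0.7, 0, 0, 0, 0], [0, 0, -0.7, 0, 0, 0, 0], [0, 0, -0.7, 0, 0, 0, 40], [0, 0, -0.7, 0, 0, 0, 40], [0, 0, -0.7, 0, 0, 0, 40], [0, 0, -0.7, 0, 0, 30, 40], [0, 0, -0.7, 0, 0, 70, 40], [0, 0, -0.7, 0, 0, 100, 40], [0, 0, -0.7, 0, 0, 100, 40], [0, 0, -0.7, 0, 0, 100, 40], [0, 0, -0.7, 0, 0, 100, 40]]
  ]
}}

```text
clock: 19.7
tcp_pos: [0.6467, 0.0013, 0.3397]
orientation: [-0.001, 0.671, 0.741, -0.001]
wrist_force: [-0.5, -0.5, -0.3]
finger_gap: 0.0398
grip_force: 0.0
```

Run:
```python
from h import *
s=monitor.get_state();print(s['clock'],s['tcp_pos'],s['orientation'],s['joint_pos'].round(2))
w,c=snap('wrist','w11.png');sc,cs=snap('scene','s11.png')
cv2.imwrite('pics/z11.png',np.hstack([cv2.resize(w,(400,300)),cv2.resize(sc[130:310,170:410],(400,300))])[:,:,::-1])
```

```text
19.7 [0.6466639  0.00129234 0.33971646] [-0.00096073  0.67103701  0.74142285 -0.00075412] [-0.12  0.48  0.56  1.65 -0.    1.35]
```

View pics/z11.png

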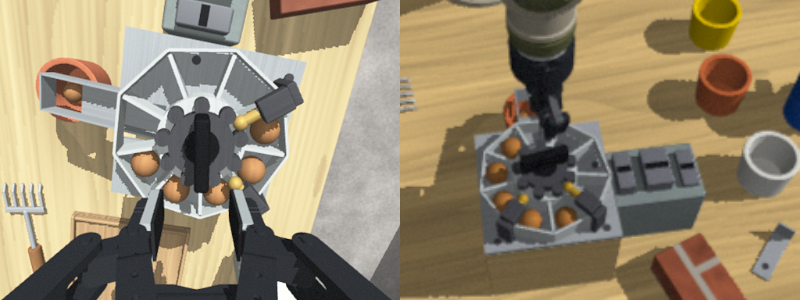

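Request:
{"op": "carry_out", "data": {
  "plan": [
    [[0, 0, -0.15, 0, 45, 0, 0], [0, 0, -0.17, 0, 95, 0, 0], [0, 0, -0.17, 0, 145, 0, 0], [0, 0, -0.17, -1, 185, -30, 0], [0, 0, -0.17, -1, 185, -80, 0], [0, 0, -0.17, -1, 185, -130, 0], [0, 0, -0.17, -1, 185, -170, 0], [0, 0, -0.17, -1, 185, -178, 0], [0, 0, -0.17, -1, 185, -182, 0], [0, 0, -0.17, -1, 185, -186, 0], [0, 0, -0.17, -1, 185, -190, 0], [0, 0, -0.17, -1, 185, -194, 0], [0, 0, -0.17, -1, 185, -198, 0], [0, 0, -0.17, -1, 185, -202, 0], [0, 0, -0.17, -1, 185, -204, 0], [0, 0, -0.17, -1, 185, -204, 0]]
  ]
}}

```text
clock: 21.4
tcp_pos: [0.6466, 0.1866, 0.14]
orientation: [0.001, 0.731, 0.682, 0.001]
wrist_force: [-3.2, -0.7, 13.1]
finger_gap: -0.0001
grip_force: 6.6
```

Request:
{"op": "carry_out", "data": {
  "plan": [
    [[0, 0, 0, 0, 0, 10, 0], [0, 0, 0, 0, 0, 60, 0], [0, 0, 0, 0, 0, 110, 0], [0, 0, 0, -40, -10, 135, 0], [0, 0, 0.07, -90, -20, 135, 0], [0, 0, 0.07, -140, -50, 135, 40], [0, 0, 0.07, -185, -85, 135, 40], [0, 0, 0.07, -220, -120, 135, 40], [0, 0, 0.07, -244, -160, 135, 40], [0, 0, 0.07, -244, -170, 135, 40], [0, 0, 0.07, -244, -170, 135, 40], [0, 0, 0.07, -244, -170, 135, 40], [0, 0, 0.07, -244, -170, 135, 40]]
  ]
}}

```text
clock: 22.7
tcp_pos: [0.4026, 0.0171, 0.2722]
orientation: [-0.0, 0.707, 0.707, 0.0]
wrist_force: [0.1, 0.1, 0.0]
finger_gap: 0.0402
grip_force: 0.0
```

Run:
```python
from h import *
s=monitor.get_state();print(s['clock'],s['tcp_pos'],s['orientation'])
pots('wrist','w12.png',minA=300); pots('top','t12.png');sc,cs=snap('scene','s12.png');w=cv2.imread('pics/w12.png')
cv2.imwrite('pics/z12.png',np.hstack([cv2.resize(w,(400,300)),cv2.resize(sc[130:310,170:410],(400,300))[:,:,::-1]]))
```

```text
22.7 [0.40257469 0.01707529 0.27224292] [-1.44383082e-04  7.06899365e-01  7.07314110e-01  1.28311564e-04]
wrist [ 249  110   93   93 5146] [0.4469 0.0213 0.08  ]
top [179  82  20  51 437] [0.805  0.1891 0.08  ]
top [163  86  17  28 294] [0.8312 0.246  0.08  ]
top [171 117  14  17 149] [0.7451 0.2249 0.08  ]
top [ 421  126   48   41 1481] [ 0.6613 -0.6428  0.08  ]
top [  0 183  38  23 381] [0.5285 0.7256 0.08  ]
top [111 203  32  29 722] [0.4492 0.3856 0.08  ]
```

View pics/z12.png

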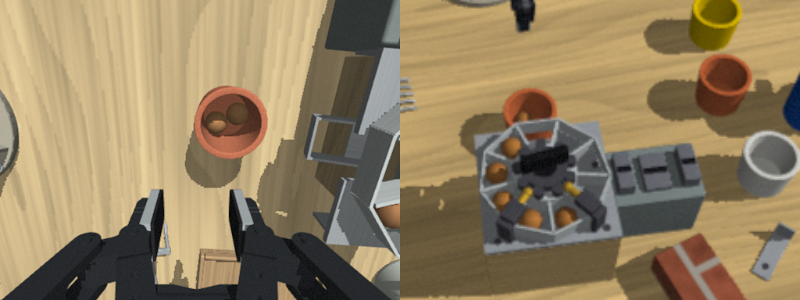

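Request:
{"op": "carry_out", "data": {
  "plan": [
    [[0, 0, 0, 0, 4, -50, 40], [0, 0, 0, 0, 4, -100, 40], [0, 0, 0, 0, 4, -150, 40], [0, 0, 0, 0, 4, -190, 40], [0, 0, 0, 0, 4, -215, 40], [0, 0, 0, 0, 4, -220, 40], [0, 0, 0, 0, 4, -220, 40], [0, 0, 0, 0, 4, -220, 0], [0, 0, 0, 0, 4, -220, 0], [0, 0, 0, 0, 4, -220, 0], [0, 0, 0, 0, 4, -220, 0], [0, 0, 0, 0, 4, -220, 0], [0, 0, 0, 0, 4, -220, 0], [0, 0, 0, 0, 4, -210, 0], [0, 0, 0, 0, 4, -190, 0], [0, 0, 0, 0, 4, -160, 0], [0, 0, 0, 0, 4, -130, 0], [0, 0, 0, 0, 4, -120, 0]]
  ],
  "squeeze": 60
}}

```text
clock: 24.65
tcp_pos: [0.4033, 0.0205, 0.1555]
orientation: [0.002, 0.707, 0.707, 0.001]
wrist_force: [0.7, 0.1, -4.0]
finger_gap: 0.009
grip_force: 61.6
```

Request:
{"op": "carry_out", "data": {
  "plan": [
    [[0, 0, 0, 2, -15, 0, 0], [0, 0, 0, 7, -45, 0, 0], [0, 0, 0, 13, -85, 0, 0], [0, 0, 0, 19, -125, 0, 0], [0, 0, 0, 25, -165, 0, 0], [0, 0, 0, 31, -205, 0, 0], [0, 0, 0, 37, -245, 0, 0], [0, 0, 0, 43, -285, 0, 0], [0, 0, 0, 49, -325, 0, 0], [0, 0, 0, 55, -365, 0, 0], [0, 0, 0, 61, -405, 0, 0], [0, 0, 0, 66, -435, 0, 0], [0, 0, 0, 68, -455, 0, 0], [0, 0, 0, 69, -461, 0, 0], [0, 0, 0, 69, -461, 0, 0], [0, 0, 0, 69, -461, 0, 0]]
  ]
}}

```text
clock: 26.25
tcp_pos: [0.4707, -0.4389, 0.1517]
orientation: [-0.001, 0.707, 0.707, 0.0]
wrist_force: [0.6, 0.6, -2.8]
finger_gap: 0.0087
grip_force: 62.5
```

Run:
```python
from h import *
s=monitor.get_state();print(s['clock'],s['tcp_pos'],s['orientation'],s['finger_gap'])
pots('wrist','w13.png',z=.19,minA=300)
w=cv2.imread('pics/w13.png');c=viewer.calibration('wrist')
for p in([.516,-.44,.09],):print(proj(c,p))
# tray corners from top image before arm covered it (t12)
t=cv2.imread('pics/t12.png');h=cv2.cvtColor(t,cv2.COLOR_BGR2HSV)
print(h[190,360],h[190,310],h[157,360])
```

```text
26.25 [ 0.4706979  -0.43894784  0.15167413] [-1.10107899e-03  7.06903648e-01  7.07308935e-01  3.02179756e-04] 0.008657688584216443
wrist [  240   146   272   238 26078] [ 0.5141 -0.4194  0.19  ]
[321.24677105 210.54565309]
[ 16 123 158] [ 19 105 109] [ 17 126 136]
```

Request:
{"op": "carry_out", "data": {
  "plan": [
    [[0, 0, 0, 1, -1, -40, 0], [0, 0, 0, 1, -1, -70, 0], [0, 0, 0, 1, -1, -84, 0], [0, 0, 0, 1, -1, -89, 0], [0, 0, 0, 1, -1, -91, 0], [0, 0, 0, 1, -1, -91, 0], [0, 0, 0, 1, -1, -91, 25], [0, 0, 0, 1, -1, -91, 25], [0, 0, 0, 1, -1, -91, 25], [0, 0, 0, 1, -1, -50, 25], [0, 0, 0, 1, -1, 0, 25], [0, 0, 0, 1, -1, 50, 25], [0, 0, 0, 1, -1, 100, 25], [0, 0, 0, 0, 30, 120, 25], [0, 0, 0, -5, 75, 120, 25], [0, 0, 0, -10, 125, 120, 25], [0, 0, 0, -15, 175, 120, 25], [0, 0, 0, -15, 175, 120, 25]]
  ]
}}

```text
clock: 28.1
tcp_pos: [0.455, -0.2598, 0.273]
orientation: [-0.001, 0.705, 0.709, 0.001]
wrist_force: [-0.4, -0.7, 0.5]
finger_gap: 0.0252
grip_force: 0.0
```

Run:
```python
from h import *
s=monitor.get_state();print(s['clock'],s['tcp_pos'],s['finger_gap'])
pots('top','t14.png',z=.088)
t=cv2.imread('pics/t14.png');h=cv2.cvtColor(t,cv2.COLOR_BGR2HSV)
for v in range(150,240,6):print(v,' '.join('%3d'%x for x in h[v,318:410:4,1]))
```

```text
28.1 [ 0.45498661 -0.25978473  0.2730288 ] 0.025152545766226216
top [179  82  20  50 438] [0.8041 0.1883 0.088 ]
top [163  85  17  29 295] [0.8301 0.2449 0.088 ]
top [171 117  14  17 149] [0.7428 0.224  0.088 ]
top [ 421  126   48   41 1472] [ 0.6594 -0.6392  0.088 ]
top [  0 183  38  23 371] [0.5274 0.722  0.088 ]
top [111 203  32  29 727] [0.4484 0.3838 0.088 ]
150 108 108 101 108 112 108 108 104 102 103 102 100 104  99 101 101 100  84  38  30  43  97 106
156 101  97 124 122 119 116 119 119 118 119 116 114 115 110 110 106  67  36  39  39  35  43  91
162 101 108 122 121 121 123 117 121 120 118 118 118 119 102  81  54  37  35  37  37  40  38  35
168 109 109 119 122 122 125 121 121 117 118 122 120  88  53  53  34  36  41  36  35  39  36  40
174 108 109 119 117 119 122 119 119 116 117 121 105  56  40  40  40  36  43  33  34  35  37  38
180 112 106 124 115 120 118 118  86  42   6  69  39  38  33  36  38  36  37  35  34  36  37  34
186 113 104 127 123 126 119 117  11  33  39  36  37  36  30  36  35  35  35  36  38  35  36  34
192 103 101 121 120 119 115 120  14  34  39  37  39  34  36  38  35  35  34  34  36  36  36  32
198 102 108 118 118 115 118  52  32  45  35  34  42  37  38  34  38  35  34  36  35  38  39  43
204 101 104 118 122 121 118 113  27  36  37  36  36  36  32  40  37  38  36  40  40  38  39  33
210 104 101 125 118 120 121  53  37  34  32  35  38  37  39  37  36  39  36  38  45  37  35  33
216 105 105 126 122 101  38  37  38  35  37  37  37  39  37  38  35  39  39  39  34  38  33  74
222 101 105 122  54  37  38  38  36  34  34  36  36  37  35  38  37  39  34  38  35  40  90  99
228 100 103  41  32  37  37  35  39  35  37  36  39  31  39  39  38  36  39  45 104 121 103 102
234  85  39  36  35  34  34  37  35  36  38  36  34  37  39  35  35  42  33  90 101 106 102 103
```

Request:
{"op": "carry_out", "data": {
  "plan": [
    [[0, 0, 0, -20, 645, 0, 40], [0, 0, 0, -20, 645, 0, 40], [0, 0, 0, -20, 645, 0, 40], [0, 0, 0, -20, 645, 0, 40], [0, 0, 0, -20, 645, 0, 40], [0, 0, 0, -20, 645, 0, 40], [0, 0, 0, -20, 645, 0, 40], [0, 0, 0, -48, 645, 0, 40], [0, 0, 0, -48, 645, 0, 40], [0, 0, 0, -48, 645, 0, 40], [0, 0, 0, -48, 645, 0, 40], [0, 0, 0, -48, 645, 0, 40], [0, 0, 0, -48, 645, 0, 40], [0, 0, 0, -48, 645, 0, 40], [0, 0, 0, -48, 645, 0, 40], [0, 0, 0, -48, 645, 0, 40], [0, 0, 0, -48, 645, 0, 40], [0, 0, 0, -48, 645, 0, 40]]
  ]
}}

```text
clock: 29.95
tcp_pos: [0.4088, 0.3784, 0.2727]
orientation: [0.0, 0.708, 0.706, 0.0]
wrist_force: [0.5, 0.7, 0.1]
finger_gap: 0.0402
grip_force: 0.0
```

Run:
```python
from h import *
s=monitor.get_state();print(s['clock'],s['tcp_pos'],s['orientation'])
pots('wrist','w15.png',minA=300);pots('top','t15.png',z=.088)
t=cv2.imread('pics/t15.png');h=cv2.cvtColor(t,cv2.COLOR_BGR2HSV)
cv2.imwrite('pics/x.png',t[145:245,310:415])
m=((h[:,:,0]>3)&(h[:,:,0]<15)&(h[:,:,1]>140)).astype('uint8')[145:245,315:412]
for r in m[::3]:print(''.join('.#'[x] for x in r))
```

```text
29.95 [0.40880332 0.3783666  0.27266433] [1.28403215e-04 7.07894912e-01 7.06317717e-01 2.45249714e-04]
wrist [ 245  100   95   94 6552] [0.4498 0.3922 0.08  ]
wrist [487 236  25  26 357] [0.6875 0.2749 0.08  ]
top [179  82  20  50 437] [0.8041 0.1883 0.088 ]
top [163  86  17  28 292] [0.8285 0.2449 0.088 ]
top [172 117  12  17 146] [0.7428 0.224  0.088 ]
top [ 421  126   48   41 1477] [ 0.6594 -0.6392  0.088 ]
top [367 180  34  29 594] [ 0.5062 -0.4305  0.088 ]
top [  0 183  27  22 263] [0.5293 0.7392 0.088 ]
top [112 203  31  29 684] [0.4484 0.3822 0.088 ]
.................................................................................................
.................................................................................................
.................................................................................................
.................................................................................................
.................................................................................................
..............................................
[... 2095 characters left out ...]
..............
.................................................................................................
.................................................................................................
.................................................................................................
.................................................................................................
.................................................................................................
.................................................................................................
.................................................................................................
```

Request:
{"op": "carry_out", "data": {
  "plan": [
    [[0, 0, 0, -2, 11, -50, 40], [0, 0, 0, -2, 11, -100, 40], [0, 0, 0, -2, 11, -150, 40], [0, 0, 0, -2, 11, -190, 40], [0, 0, 0, -2, 11, -215, 40], [0, 0, 0, -2, 11, -220, 40], [0, 0, 0, -2, 11, -220, 40], [0, 0, 0, -2, 11, -220, 0], [0, 0, 0, -2, 11, -220, 0], [0, 0, 0, -2, 11, -220, 0], [0, 0, 0, -2, 11, -220, 0], [0, 0, 0, -2, 11, -220, 0], [0, 0, 0, -2, 11, -220, 0], [0, 0, 0, -2, 11, -210, 0], [0, 0, 0, -2, 11, -190, 0], [0, 0, 0, -2, 11, -160, 0], [0, 0, 0, -2, 11, -130, 0], [0, 0, 0, -2, 11, -120, 0], [0, 0, 0, -2, 11, -120, 0]]
  ],
  "squeeze": 60
}}

```text
clock: 31.95
tcp_pos: [0.407, 0.3913, 0.1543]
orientation: [0.0, 0.707, 0.707, 0.002]
wrist_force: [0.5, 1.2, -3.5]
finger_gap: 0.0096
grip_force: 61.6
```

Request:
{"op": "carry_out", "data": {
  "plan": [
    [[0, 0, 0, 0, -15, 0, 0], [0, 0, 0, 0, -45, 0, 0], [0, 0, 0, -1, -85, 0, 0], [0, 0, 0, -1, -125, 0, 0], [0, 0, 0, -2, -165, 0, 0], [0, 0, 0, -2, -205, 0, 0], [0, 0, 0, -3, -245, 0, 0], [0, 0, 0, -3, -285, 0, 0], [0, 0, 0, -4, -325, 0, 0], [0, 0, 0, -4, -355, 0, 0], [0, 0, 0, -4, -370, 0, 0], [0, 0, 0, -4, -373, 0, 0], [0, 0, 0, -4, -373, -40, 0], [0, 0, 0, -4, -373, -75, 0], [0, 0, 0, -4, -373, -92, 0], [0, 0, 0, -4, -373, -97, 0], [0, 0, 0, -4, -373, -99, 0], [0, 0, 0, -4, -373, -99, 0]]
  ]
}}

```text
clock: 33.75
tcp_pos: [0.3965, 0.0185, 0.0546]
orientation: [-0.003, 0.707, 0.708, -0.003]
wrist_force: [-23.8, 2.1, 41.4]
finger_gap: 0.0093
grip_force: 84.7
```

Request:
{"op": "carry_out", "data": {
  "plan": [
    [[0, 0, 0, 0, 0, 0, 25], [0, 0, 0, 0, 0, 0, 25], [0, 0, 0, 0, 0, 0, 25], [0, 0, 0, 0, 0, 40, 25], [0, 0, 0, -2, 0, 90, 40], [0, 0, 0, -2, 0, 140, 40], [0, 0, 0, -2, 0, 190, 40], [0, 0, 0, -2, 0, 218, 40], [0, 0, 0, -2, 0, 218, 40], [0, 0, 0, -2, 0, 218, 40], [0, 0, 0, -2, 0, 218, 40]]
  ]
}}

```text
clock: 34.85
tcp_pos: [0.3994, 0.0177, 0.2698]
orientation: [-0.001, 0.707, 0.707, -0.001]
wrist_force: [-0.1, 0.1, -0.5]
finger_gap: 0.04
grip_force: 0.0
```

Run:
```python
from h import *
s=monitor.get_state();print(s['clock'],s['tcp_pos'],s['orientation'])
pots('wrist','w16.png',minA=300)
```

```text
34.85 [0.39941888 0.01771167 0.26975663] [-0.00104412  0.70708866  0.70712376 -0.00073087]
wrist [ 244  111   94   94 6451] [0.4384 0.021  0.08  ]
```

Request:
{"op": "carry_out", "data": {
  "plan": [
    [[0, 0, 0, -2, 3, -50, 40], [0, 0, 0, -2, 3, -100, 40], [0, 0, 0, -2, 3, -150, 40], [0, 0, 0, -2, 3, -190, 40], [0, 0, 0, -2, 3, -217, 40], [0, 0, 0, -2, 3, -217, 40], [0, 0, 0, -2, 3, -217, 0], [0, 0, 0, -2, 3, -217, 0], [0, 0, 0, -2, 3, -217, 0], [0, 0, 0, -2, 3, -217, 0], [0, 0, 0, -2, 3, -217, 0], [0, 0, 0, -2, 3, -211, 0], [0, 0, 0, 2, 2, -209, 0], [0, 0, 0, 6, 1, -209, 0], [0, 0, 0, 7, 1, -212, 0], [0, 0, 0, 7, 1, -215, 0], [0, 0, 0, 7, 1, -216, 0], [0, 0, 0, 7, 1, -216, 0]]
  ],
  "squeeze": 40
}}

```text
clock: 36.7
tcp_pos: [0.4052, 0.0185, 0.0559]
orientation: [-0.001, 0.707, 0.707, -0.001]
wrist_force: [-11.3, -0.4, 19.4]
finger_gap: 0.0106
grip_force: 54.3
```

Request:
{"op": "carry_out", "data": {
  "plan": [
    [[0, 0, 0, 0, 0, 0, 30], [0, 0, 0, 0, 0, 0, 30], [0, 0, 0, 0, 0, 0, 30], [0, 0, 0, 0, 0, 40, 30], [0, 0, 0, -9, -1, 90, 45], [0, 0, 0, -9, -1, 140, 45], [0, 0, 0, -9, -1, 190, 45], [0, 0, 0, -9, -1, 216, 45], [0, 0, 0, -9, -1, 216, 45], [0, 0, 0, -9, -1, 216, 45], [0, 0, 0, -9, -1, 216, 45]]
  ]
}}

```text
clock: 37.8
tcp_pos: [0.3974, 0.0177, 0.2698]
orientation: [-0.001, 0.707, 0.707, -0.001]
wrist_force: [0.0, 0.4, -0.4]
finger_gap: 0.0448
grip_force: 0.0
```

Run:
```python
from h import *
s=monitor.get_state();print(s['clock'],s['tcp_pos'],s['orientation'])
pots('wrist','w17.png',minA=300)
```

```text
37.8 [0.39740114 0.01765688 0.26979274] [-0.00100834  0.70710402  0.70710844 -0.00073639]
wrist [ 254  111   94   94 6473] [0.4465 0.021  0.08  ]
```

Request:
{"op": "carry_out", "data": {
  "plan": [
    [[0, 0, 0, 251, 222, 0, 0], [0, 0, 0, 251, 222, 0, 0], [0, 0, 0, 251, 222, 0, 0], [0, 0, 0, 251, 222, 0, 0], [0, 0, 0, 251, 222, 0, 0], [0, 0, 0, 251, 222, 0, 0], [0, 0, 0, 251, 222, 0, 0], [0, 0, 0, 251, 222, -50, 0], [0, 0, 0, 251, 222, -90, 0], [0, 0, 0, 251, 222, -106, 0], [0, 0, 0, 251, 222, -112, 0], [0, 0, 0, 251, 222, -116, 0], [0, 0, 0, 251, 222, -120, 0], [0, 0, 0, 251, 222, -124, 0], [0, 0, 0, 251, 222, -128, 0], [0, 0, 0, 251, 222, -132, 0], [0, 0, 0, 251, 222, -135, 0], [0, 0, 0, 251, 222, -136, 0], [0, 0, 0, 251, 222, -136, 0]]
  ]
}}

```text
clock: 39.75
tcp_pos: [0.6501, 0.2397, 0.1399]
orientation: [0.002, 0.707, 0.707, 0.002]
wrist_force: [-6.6, -1.2, 19.9]
finger_gap: -0.0
grip_force: 9.5
```

Request:
{"op": "carry_out", "data": {
  "plan": [
    [[0, 0, 0, 0, 0, 10, 0], [0, 0, 0, 0, 0, 60, 0], [0, 0, 0, 0, 0, 110, 0], [0, 0, 0, 0, 0, 160, 0], [0, 0, 0, 0, -10, 205, 0], [0, 0, 0.1, -2, -60, 205, 50], [0, 0, 0.1, -2, -110, 205, 50], [0, 0, 0.1, -2, -160, 205, 50], [0, 0, 0.1, -2, -210, 205, 50], [0, 0, 0.1, -2, -237, 205, 50], [0, 0, 0.1, -2, -237, 205, 50], [0, 0, 0.1, -2, -237, 205, 50], [0, 0, 0.1, -2, -237, 205, 50]]
  ]
}}

```text
clock: 41.05
tcp_pos: [0.6473, 0.0035, 0.3402]
orientation: [-0.0, 0.671, 0.742, 0.0]
wrist_force: [0.2, 0.4, 0.0]
finger_gap: 0.0498
grip_force: 0.0
```

Run:
```python
from h import *
s=monitor.get_state();print(s['clock'],s['tcp_pos'],s['orientation'])
w,c=snap('wrist','w18.png');sc,cs=snap('scene','s18.png');pots('wrist','w18.png',minA=300);snap('top','t18.png')
m=(w.max(2)<45).astype('uint8')
for r in m[90:330:8,150:350:2]:print(''.join('.#'[x] for x in r))
print(proj(c,[.647,.002,.268]))
# spout/key state: compare scene with s8 (feed down) and s12 (stop down) over box area
import itertools
for f in('s8.png','s12.png','s11.png'):
  a=cv2.imread('pics/'+f).astype(int);b=sc[:,:,::-1].astype(int);print(f,abs(a-b)[210:270,296:352].mean())
```

```text
41.05 [0.6472754  0.00348304 0.34023077] [-4.86557173e-05  6.70541308e-01  7.41872171e-01  1.83542932e-04]
wrist [ 347    0  133   24 1508] [0.8052 0.168  0.08  ]
wrist [  45   76   96   52 1586] [0.4571 0.0382 0.08  ]
wrist [  71  104   33   41 1010] [0.4492 0.0113 0.08  ]
....................................................................................................
....................................................................................................
....................................................................................................
....................................................................................................
....................................................................................................
....................................................................................................
.........................................................................................#..........
................................................#................#..................................
.................
[... 1609 characters left out ...]
.......########....................................................########...............
................########......................................................########..............
.....#...........######........................................................#########........#...
.............##..#####..........................................................##########..........
..............#..####............................................................########...........
..............#...##..............................................................######............
[251.98873264 205.20734142]
s8.png 2.49781746031746
s12.png 10.114285714285714
s11.png 2.107142857142857
```

Request:
{"op": "carry_out", "data": {
  "plan": [
    [[0, 0, 0, 0, -1, -40, 50], [0, 0, 0, 0, -1, -80, 50], [0, 0, 0, 0, -1, -99, 50], [0, 0, 0, 0, -1, -99, 50], [0, 0, 0, 0, -1, -99, 0], [0, 0, 0, 0, -1, -99, 0], [0, 0, 0, 0, -1, -99, 0], [0, 0, 0, 0, -1, -99, 0], [0, 0, 0, 0, -1, -99, 0], [0, 0, 0, 0, -1, -99, 0]]
  ]
}}

```text
clock: 42.25
tcp_pos: [0.6512, 0.0021, 0.2438]
orientation: [0.003, 0.671, 0.742, 0.003]
wrist_force: [10.4, 2.4, -1.7]
finger_gap: 0.0133
grip_force: 40.5
```

Request:
{"op": "carry_out", "data": {
  "plan": [
    [[0, 0, -0.1, 0, 0, 0, 0], [0, 0, -0.2, 0, 0, 0, 0], [0, 0, -0.3, 0, 0, 0, 0], [0, 0, -0.4, 0, 0, 0, 0], [0, 0, -0.5, 0, 0, 0, 0], [0, 0, -0.6, 0, 0, 0, 0], [0, 0, -0.7, 0, 0, 0, 0], [0, 0, -0.7, 0, 0, 0, 0], [0, 0, -0.7, 0, 0, 0, 0], [0, 0, -0.7, 0, 0, 0, 0], [0, 0, -0.7, 0, 0, 0, 0], [0, 0, -0.7, 0, 0, 0, 0], [0, 0, -0.7, 0, 0, 0, 0], [0, 0, -0.7, 0, 0, 0, 0], [0, 0, -0.7, 0, 0, 0, 0], [0, 0, -0.7, 0, 0, 0, 0], [0, 0, -0.7, 0, 0, 0, 0], [0, 0, -0.7, 0, 0, 0, 0], [0, 0, -0.7, 0, 0, 0, 0], [0, 0, -0.7, 0, 0, 0, 0]]
  ]
}}

```text
clock: 44.25
tcp_pos: [0.6515, 0.002, 0.2438]
orientation: [0.002, 0.884, 0.467, 0.005]
wrist_force: [11.5, 2.8, -2.2]
finger_gap: 0.0131
grip_force: 40.3
```

Request:
{"op": "carry_out", "data": {
  "plan": [
    [[0, 0, -0.1, 0, 0, 0, 0], [0, 0, -0.2, 0, 0, 0, 0], [0, 0, -0.3, 0, 0, 0, 0], [0, 0, -0.4, 0, 0, 0, 0], [0, 0, -0.5, 0, 0, 0, 0], [0, 0, -0.6, 0, 0, 0, 0], [0, 0, -0.7, 0, 0, 0, 0], [0, 0, -0.7, 0, 0, 0, 0], [0, 0, -0.7, 0, 0, 0, 0], [0, 0, -0.7, 0, 0, 0, 40], [0, 0, -0.7, 0, 0, 0, 40], [0, 0, -0.7, 0, 0, 0, 40], [0, 0, -0.7, 0, 0, 30, 40], [0, 0, -0.7, 0, 0, 70, 40], [0, 0, -0.7, 0, 0, 100, 40], [0, 0, -0.7, 0, 0, 100, 40], [0, 0, -0.7, 0, 0, 100, 40], [0, 0, -0.7, 0, 0, 100, 40]]
  ]
}}

```text
clock: 46.05
tcp_pos: [0.6467, 0.0016, 0.34]
orientation: [-0.0, 0.991, 0.135, -0.001]
wrist_force: [0.3, 0.4, 0.5]
finger_gap: 0.0403
grip_force: 0.0
```

Run:
```python
from h import *
s=monitor.get_state();print(s['clock'],s['tcp_pos'],s['orientation'],s['joint_pos'].round(2))
for n in('wrist','top'):
  w,c=snap(n,n[0]+'19.png')
  hsv=cv2.cvtColor(w,cv2.COLOR_RGB2HSV);H,S,V=cv2.split(hsv)
  m=((H>8)&(H<16)&(S>150)).astype('uint8');m=cv2.morphologyEx(m,cv2.MORPH_OPEN,np.ones((3,3)))
  k,l,st,ce=cv2.connectedComponentsWithStats(m)
  for i in range(1,k):
    if st[i,4]>25: print(n,st[i],ce[i].round(),ray(c,*ce[i],.197).round(3))
```

```text
46.05 [0.64665941 0.00156334 0.34004248] [-2.07322695e-04  9.90849014e-01  1.34971032e-01 -1.00465994e-03] [-0.12  0.48  0.56  1.65 -0.    2.75]
top [374 186  18  17 160] [383. 195.] [ 0.492 -0.394  0.197]
top [355 248  34   8 170] [372. 252.] [ 0.325 -0.351  0.197]
```

Request:
{"op": "carry_out", "data": {
  "plan": [
    [[0, 0, 0.15, 0, 20, 0, 0], [0, 0, 0.3, 0, 40, 0, 0], [0, 0, 0.45, 0, 60, 0, 0], [0, 0, 0.6, 0, 80, 0, 0], [0, 0, 0.75, 0, 100, 0, 0], [0, 0, 0.9, 0, 125, 0, 0], [0, 0, 1.05, -1, 150, 0, 0], [0, 0, 1.2, -1, 185, 0, 0], [0, 0, 1.23, -1, 185, -50, 0], [0, 0, 1.23, -1, 185, -100, 0], [0, 0, 1.23, -1, 185, -145, 0], [0, 0, 1.23, -1, 185, -174, 0], [0, 0, 1.23, -1, 185, -180, 0], [0, 0, 1.23, -1, 185, -184, 0], [0, 0, 1.23, -1, 185, -188, 0], [0, 0, 1.23, -1, 185, -192, 0], [0, 0, 1.23, -1, 185, -196, 0], [0, 0, 1.23, -1, 185, -200, 0], [0, 0, 1.23, -1, 185, -204, 0], [0, 0, 1.23, -1, 185, -204, 0]]
  ]
}}

```text
clock: 48.15
tcp_pos: [0.647, 0.1867, 0.14]
orientation: [0.001, 0.731, 0.682, 0.002]
wrist_force: [-4.5, -1.2, 12.7]
finger_gap: 0.0001
grip_force: 6.2
```

Request:
{"op": "carry_out", "data": {
  "plan": [
    [[0, 0, 0, 0, 0, -1, 0], [0, 0, 0, 0, 0, 10, 0], [0, 0, 0, 0, 0, 60, 0], [0, 0, 0, 0, 0, 110, 0], [0, 0, 0, -40, -10, 135, 0], [0, 0, 0.07, -90, -20, 135, 0], [0, 0, 0.07, -140, -50, 135, 40], [0, 0, 0.07, -185, -85, 135, 40], [0, 0, 0.07, -220, -120, 135, 40], [0, 0, 0.07, -244, -160, 135, 40], [0, 0, 0.07, -244, -170, 135, 40], [0, 0, 0.07, -244, -170, 135, 40], [0, 0, 0.07, -244, -170, 135, 40], [0, 0, 0.07, -244, -170, 135, 40]]
  ]
}}

```text
clock: 49.55
tcp_pos: [0.4028, 0.017, 0.2724]
orientation: [0.0, 0.707, 0.707, 0.0]
wrist_force: [-0.0, 0.2, 0.1]
finger_gap: 0.0399
grip_force: 0.0
```

```bash
cat > st.py <<'E'
from h import *
s=monitor.get_state();print(s['clock'],s['tcp_pos'],s['orientation'])
pots('wrist','w20.png',minA=300);pots('top','t20.png',z=.088);sc,cs=snap('scene','s20.png')
for f in('s8.png','s12.png'):
  a=cv2.imread('pics/'+f).astype(int);b=sc[:,:,::-1].astype(int);print(f,abs(a-b)[210:270,296:352].mean())
w=cv2.imread('pics/w20.png');hsv=cv2.cvtColor(w,cv2.COLOR_BGR2HSV)
# hue map in pot area and stones in the scene view
for r in hsv[112:206:5,248:342:3]:print(' '.join('%3d'%x for x in r[:,0]))
hs=cv2.cvtColor(sc,cv2.COLOR_RGB2HSV);m=((hs[:,:,0]>8)&(hs[:,:,0]<16)&(hs[:,:,1]>160)).astype('uint8')
k,l,st,ce=cv2.connectedComponentsWithStats(m)
print([(*ce[i].round(),st[i,4]) for i in range(1,k) if st[i,4]>20])
E
python3 st.py
```

```text
49.55 [0.40281442 0.01703613 0.27235443] [9.33556920e-05 7.06876919e-01 7.07336505e-01 2.86988007e-04]
wrist [ 248  110   93   93 5155] [0.4462 0.0212 0.08  ]
top [179  82  20  50 442] [0.8041 0.1883 0.088 ]
top [163  86  17  28 293] [0.8285 0.2449 0.088 ]
top [171 117  14  17 145] [0.7428 0.224  0.088 ]
top [ 421  126   48   41 1477] [ 0.6594 -0.6392  0.088 ]
top [368 180  34  29 602] [ 0.5061 -0.4337  0.088 ]
top [  0 183  38  23 370] [0.5274 0.722  0.088 ]
s8.png 11.869246031746032
s12.png 2.1638888888888888
 19  20  19  21  20  20  20  20  19  12   9   8   8   8   8   8   9   8   8   9  13  21  19  20  19  19  20  20  21  20  19  20
 20  20  20  20  21  21  15   9   9   8   9   8   8   8   9   8   9   9   8   8   8   9   9   8  14  20  20  21  20  20  20  20
 20  20  20  20  19   8   7   9   8   8   8   9   9   9   8   8   8   8   7   7   9   9   8   8   8   8   9  21  20  20  20  20
 20  20  20  17   8   9   8   9   9   9   8   9  10   9   9  10   7   9   8   7   8  10   9   9   8   8   8   8  18  21  21  21
 20  21  19   8   9   9   8   9   8   9   7   7   8   8   9   9   9   8
[... 1639 characters left out ...]
8   8   8   8   9   8   8   9   8   8   8   9  18  21  19  19  19  20  22  21  21
 22  21  20  18  19  18  19  19  19  20  22  18  12   9   9   9   9  10  12  20  20  21  19  21  21  20  20  20  20  21  20  20
[(np.float64(246.0), np.float64(193.0), np.int32(444)), (np.float64(123.0), np.float64(198.0), np.int32(46)), (np.float64(104.0), np.float64(203.0), np.int32(95)), (np.float64(237.0), np.float64(217.0), np.int32(80)), (np.float64(95.0), np.float64(247.0), np.int32(1113)), (np.float64(228.0), np.float64(233.0), np.int32(70)), (np.float64(231.0), np.float64(249.0), np.int32(51)), (np.float64(19.0), np.float64(310.0), np.int32(1962)), (np.float64(471.0), np.float64(336.0), np.int32(308))]
```

Request:
{"op": "carry_out", "data": {
  "plan": [
    [[0, 0, 0, 0, 4, -50, 40], [0, 0, 0, 0, 4, -100, 40], [0, 0, 0, 0, 4, -150, 40], [0, 0, 0, 0, 4, -190, 40], [0, 0, 0, 0, 4, -215, 40], [0, 0, 0, 0, 4, -220, 40], [0, 0, 0, 0, 4, -220, 40], [0, 0, 0, 0, 4, -220, 0], [0, 0, 0, 0, 4, -220, 0], [0, 0, 0, 0, 4, -220, 0], [0, 0, 0, 0, 4, -220, 0], [0, 0, 0, 0, 4, -220, 0], [0, 0, 0, 0, 4, -220, 0], [0, 0, 0, 0, 4, -210, 0], [0, 0, 0, 0, 4, -190, 0], [0, 0, 0, 0, 4, -160, 0], [0, 0, 0, 0, 4, -130, 0], [0, 0, 0, 0, 4, -120, 0]]
  ],
  "squeeze": 60
}}

```text
clock: 51.5
tcp_pos: [0.4034, 0.0204, 0.1555]
orientation: [0.002, 0.707, 0.707, 0.001]
wrist_force: [0.2, 0.7, -3.4]
finger_gap: 0.0101
grip_force: 60.2
```

Request:
{"op": "carry_out", "data": {
  "plan": [
    [[0, 0, 0, 2, -15, 0, 0], [0, 0, 0, 8, -45, 0, 0], [0, 0, 0, 16, -85, 0, 0], [0, 0, 0, 24, -125, 0, 0], [0, 0, 0, 34, -165, 0, 0], [0, 0, 0, 44, -205, 0, 0], [0, 0, 0, 54, -245, 0, 0], [0, 0, 0, 64, -285, 0, 0], [0, 0, 0, 72, -315, 0, 0], [0, 0, 0, 76, -335, 0, 0], [0, 0, 0, 77, -342, 0, 0], [0, 0, 0, 77, -342, 0, 0], [0, 0, 0, 77, -342, -40, 0], [0, 0, 0, 77, -342, -70, 0], [0, 0, 0, 77, -342, -84, 0], [0, 0, 0, 77, -342, -89, 0], [0, 0, 0, 77, -342, -90, 0], [0, 0, 0, 77, -342, -90, 0]]
  ]
}}

```text
clock: 53.3
tcp_pos: [0.4764, -0.3187, 0.0647]
orientation: [-0.002, 0.707, 0.708, -0.001]
wrist_force: [-12.4, 4.9, 18.3]
finger_gap: 0.0099
grip_force: 67.9
```

Request:
{"op": "carry_out", "data": {
  "plan": [
    [[0, 0, 0, 0, 0, 0, 25], [0, 0, 0, 0, 0, 0, 25], [0, 0, 0, 0, 0, 0, 25], [0, 0, 0, 0, 0, 40, 25], [0, 0, 0, 0, 0, 90, 25], [0, 0, 0, 0, 0, 140, 25], [0, 0, 0, 0, 0, 190, 25], [0, 0, 0, -20, 50, 210, 25], [0, 0, 0, -40, 100, 210, 25], [0, 0, 0, -60, 150, 210, 25], [0, 0, 0, -70, 200, 210, 25], [0, 0, 0, -70, 250, 210, 25], [0, 0, 0, -70, 300, 210, 25], [0, 0, 0, -70, 350, 210, 25], [0, 0, 0, -70, 400, 210, 25], [0, 0, 0, -70, 450, 210, 25], [0, 0, 0, -70, 480, 210, 25], [0, 0, 0, -70, 480, 210, 25], [0, 0, 0, -70, 480, 210, 25]]
  ]
}}

```text
clock: 55.2
tcp_pos: [0.4087, 0.1599, 0.2721]
orientation: [0.0, 0.706, 0.708, -0.0]
wrist_force: [-1.0, -0.2, -0.7]
finger_gap: 0.0248
grip_force: 0.0
```

```bash
sed -i '/hue map/d;/^for r in hsv/d' st.py
cat >> st.py <<'E'
t=cv2.imread('pics/t20.png');h=cv2.cvtColor(t,cv2.COLOR_BGR2HSV)
for r in h[172:222:3,320:408:2]:print(' '.join('%2d'%x[0] if x[1]>125 else ' .' for x in r))
c=viewer.calibration('top')
for p in([.506,-.436,.088],[.523,-.322,.088]):print(proj(c,p))
E
python3 st.py
```

```text
55.2 [0.40865403 0.15991722 0.27212424] [ 3.35493751e-05  7.05725290e-01  7.08485564e-01 -1.39506634e-04]
top [179  82  20  50 431] [0.8041 0.1883 0.088 ]
top [163  86  17  28 293] [0.8285 0.2449 0.088 ]
top [171 117  14  17 150] [0.7428 0.224  0.088 ]
top [ 421  126   48   41 1480] [ 0.6594 -0.6392  0.088 ]
top [331 179  33  29 583] [ 0.5115 -0.3138  0.088 ]
top [367 180  34  30 608] [ 0.5046 -0.4304  0.088 ]
top [  0 183  38  23 379] [0.5274 0.722  0.088 ]
s8.png 10.905257936507937
s12.png 2.143154761904762
[(np.float64(116.0), np.float64(200.0), np.int32(114)), (np.float64(237.0), np.float64(217.0), np.int32(78)), (np.float64(138.0), np.float64(241.0), np.int32(1037)), (np.float64(94.0), np.float64(247.0), np.int32(1085)), (np.float64(227.0), np.float64(233.0), np.int32(81)), (np.float64(231.0), np.float64(249.0), np.int32(60)), (np.float64(19.0), np.float64(310.0), np.int32(1949)), (np.float64(493.0), np.float64(324.0), np.int32(106)), (np.float64(464.0), np.float64(340.0), np.int32(205)), (np.float64(466.0), np.float64(334.0), np.int32(23))]
 .  .  .  .  .  .  .  . 17 15  .  .  
[... 1562 characters left out ...]
 .  .  .  .  . 15 14 12 12 12 10 13 14 16  .  .  .  .  .  .  . 16 14 10 10 10  8  8  7  9  9 11 14 16  .  .  .  .  .
 .  .  .  .  .  .  .  .  .  .  .  .  .  .  .  .  .  .  .  .  .  .  .  .  .  .  .  .  .  .  .  .  .  .  .  .  .  .  .  .  .  .  .  .
 .  .  .  .  .  .  .  .  .  .  .  .  .  .  .  .  .  .  .  .  .  .  .  .  .  .  .  .  .  .  .  .  .  .  .  .  .  . 17  .  .  .  .  .
 .  .  .  .  .  .  .  .  .  .  .  .  .  .  .  .  .  .  .  .  .  .  .  .  .  .  .  .  .  .  .  .  .  .  .  .  .  .  .  .  .  .  .  .
 .  .  .  .  .  .  .  .  .  .  .  .  .  .  .  .  .  .  .  .  .  .  .  .  .  .  .  .  .  .  .  .  .  .  .  .  .  .  .  .  .  .  .  .
[385.71317865 194.51753646]
[349.87981438 189.88658866]
```

```bash
python3 -c "
from h import *
print(order.hand_in())"
```

```text
the job is handed in; nothing more can be done
None
```

The job is handed in, but no verdict came back. By the last camera checks, both clay pots (only two were there) stand in the tray with two stones each. The stop key is down, the other three stones are still in the wheel, and the rake and clean-out key were left alone.

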